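# Close a board test fixture and thread its locking pin

## Task

Lower the open lid of the test fixture gently until it is fully closed over the board, then lock it: take the steel pin by its square handle and thread it from the left through the bush on the fixture's base and on through the bush on the lid, fully home with its shoulder against the base bush. Finish while still gripping the pin there (do not let go), so that I can clip its far end, and leave the other things on the bench where they are.

Things in the scene. Friction and masses are not known exactly. Their poses are not given: they have to be found in the camera images.
- fixture: Flip-lid board test fixture, fixed: grey box 120 (x) x 190 (y) x 50 mm high, a circuit board on top. Origin: centre of its underside, on the bench; +x to the hinge at the back, +y to the end where the pin enters (robot's left), z up. At the +y end of the front face stands the steel block of the base bush (34 mm in x, top at z 69 mm). Lid closed, nothing is above 90 mm.
- lid (a joint): Lid's hinge angle, rad: 0 = fully closed (firm stop), grows as the front edge swings up; starts 0.75 to 1.2. Stiff hinge along the fixture's y through lid_hinge: the lid stays where left; 1 to 5 N at the front edge lowers it. Aluminium frame 10 mm thick with clear window, 128 mm from hinge to front, 190 mm wide. Push on its flat front bar (24 mm wide).
- lid_hinge (a point): Point on the lid's hinge line, at its middle: 68 mm behind the fixture's origin (+x), 79 mm above the bench. Axes as the fixture's.
- lid_front (a point): Middle of the outer (upper) face of the lid's front bar: 116 mm from the hinge line, 5 mm to the outer side of the plane through it. Moves with the lid. In front of the bar: at fixture y 0 to 24 mm the lug of the lid bush (hangs below, its top plate 3 mm above the bar there), and at y -33 to -77 mm a black finger tab, 19 mm long.
- base_bush (a point): Centre of the flared mouth of the base bush, in the plane of the rim that the pin's shoulder meets; fixture x -77, y 95, z 52 mm. Axes as the fixture's; the pin enters along -y. Bush 24 mm long: mouth 23 mm wide (rim 29 mm outside), tapering within 8 mm to a 15 mm bore.
- lid_bush (a point): Centre of the flared mouth of the lid bush, a bush of the same sizes. Moves with the lid; when the lid is closed it is in line with the base bush, its mouth 71 mm further along (fixture x -77, y 24, z 52 mm) and its axes are the fixture's.
- pin: Steel locking pin lying level on the bench, 0.3 to 0.5 kg: square handle 64 long x 26 x 26 mm, then a round rod 12 mm in diameter, 117 mm long, nose tapered over 7 mm. Origin under the handle's middle, on its underside; +x along the rod to its tip, the rod's axis 13 mm above the underside. Centre of mass about 20 mm from the origin towards the tip.
- pin_shoulder (a point): Centre of the handle's front face where the rod leaves it, on the rod's axis (32 mm in front of the pin's origin). This face meets the rim of the base bush when the pin is home.
- pin_tip (a point): Tip of the rod, on its axis, 117 mm in front of the shoulder.
- vinyl_tape: Roll of black tape, 62 mm across, 18 mm high, origin at the centre of its underside. Bystander, left of the work.
- kapton: Roll of amber tape, 60 mm across, 10 mm high, origin at the centre of its underside. Bystander, right of the fixture.
- screw_dish: Small round dish with screws, 70 mm across, 16 mm high, origin at the centre of its underside. Bystander, right of the fixture.

How it is judged:
By the outcome, as a careful person would: the job done as asked, in the order asked, and still so for the second after the job is handed in, while the arm keeps its last pose, push and grip.
It also fails if it takes over 64 s, if anything falls off the work surface, if the arm or the gripper's body presses on something with over 40 N, if the wrist force passes 120 N, or if a joint passes its speed limit or range.

## Robot

A 7-joint arm with a two-finger parallel gripper is mounted at the origin on a cart in front of the work surface, level with it; the furniture and walls round the work are solid. World frame = base frame: x ahead of the robot, y to its left, z up, the work surface at z = 0. Lengths are in m, angles in rad, forces in N, time in s.
With the tool pointing down it reaches from about 0.425 to 0.925 m from the base axis. Payload 6.8 kg.
Tool frame: the origin (TCP) lies between the finger pads; the fingertips stand 17 mm ahead of it and the grasp point (between the pads) lies 2 mm behind it; z points along the fingers, y is the line along which they close (so a half turn about z gives the same grasp; the last joint's range is limited). The gripper opens to 85 mm and grips with 20 to 120 N. Pads are 22 mm wide; open, the fingers measure 114 mm over their backs; the gripper's body (76 mm by 85 mm) begins 54 mm behind the grasp point. The pads swing forward as they close: fully open they stand 13 mm farther back than shut.
Start: joints at [-1.329, 0.477, 0.022, 1.555, -0.011, 1.109, -0.083], TCP at [0.231, 0.634, 0.248] pointing down, gripper open.
Joint ranges: [-2.96, 2.96], [-0.34, 2.1], [-1.41, 1.46], [0.24, 2.44], [-1.37, 4.51], [0.17, 1.92], [-2.96, 2.96]. Speed limits (rad/s): [2.39, 2.39, 3.14, 3.14, 3.14, 3.14, 3.14].

## Interface

Orientations are given as a unit quaternion [w, x, y, z].
In Python, from cell import robot gives the robot as it stands.
- The arm moves only by the shell command python3 -m pendant 'ROWS' [FORCE]. ROWS is JSON, a list that holds one entry, the list of rows, each a list of 7 numbers: the shift along the world's x, y, z in units of 30 mm (1.0 is 30 mm), then the turn, a rotation vector about the world's x, y, z in units of 6 degrees (1.0 is 6 degrees), then the closure, from 0 (fully open) to 1 (shut). A call has exactly 5 rows; each row shifts and turns the commanded pose from where the row before left it; what a row does not reach is not made up. A row lasts 1/12 s, in which the tool goes at most 41.7 mm and 7.16 degrees, less where a joint would pass 70% of its speed; a pose out of reach is approached as far as the arm can. A call is refused whole if a number of a shift passes 1 or a number of a turn 1, either way. A call with a gripper value outside its range is refused whole. The fingers move at their own pace and stop on an object; FORCE is the grip in N (left out, the last holds). Time passes only in rows, so rows that do not move let the fingers close, or fill a call up. It gives the time, the measured TCP pose, the force, the opening and the grip force at its end, in the units of the state.
- robot.state(): the state, without advancing time (a new reading comes with each control period).
- robot.grab_frame(name): name is "side" or "top"; returns a dict with "img" (384x512x3 uint8, red, green, blue), "vfov" (degrees; the focal length in pixels is half the picture's height over the tangent of half this angle, whatever the lens; pixels are square), "cx", "cy" (the principal point, pixels), "extrinsics" (4x4, takes a point from camera to world coordinates). Camera axes: x right, y up, looking along -z (the intrinsics and any distortion apply to the point x, -y, -z); pixel columns grow to the right and rows downward; lengths in m; the calibration is good to about 2 mm. A picture is of the moment at which its call begins. There is no depth.
- robot.job_done(): hands the job in; it is judged then, once.
The state is a dict: "clock": time; "joints": joint angles; "qd": joint speeds; "joint_torque": joint torques, N m; "tool_pos": TCP position; "tool_rot": TCP orientation; "wrist_force": force on the tool from outside, world axes, zero at the start; "wrist_torque": the same for the moment, N m; "grip_width": opening from 0.0 (shut) to 1.0 (fully open); "grasp_force": force on a finger pad.
Only numpy, scipy, OpenCV 4.12 (cv2) and the standard library are available. Lean on these libraries where they do the work, as an engineer would, in place of code of your own. Each camera call takes 0.05 s, during which the arm holds its last target. There are 200 camera calls.

## Working session

There is one attempt and no reset: what is moved stays moved. The work goes in short steps, Python scripts to look and compute and a shell command to move; the robot and the scene stay as the last step left them, time stands still between calls to the robot, and variables do not carry over. Pictures are saved under pics/ and viewed, at most 11 in all, crops included, and the job is handed in when it is done.

```bash
mkdir -p pics; ls; python3 - <<'E'
from cell import robot
import cv2
s=robot.state();print({k:s[k] for k in('clock','tool_pos','tool_rot','grip_width')})
for n in('side','top'):
    f=robot.grab_frame(n);cv2.imwrite(f'pics/{n}0.png',f['img'][:,:,::-1]);print(n,f['vfov'],f['cx'],f['cy'],f['extrinsics'],[k for k in f])
E
```

```text
pics
{'clock': 0.0, 'tool_pos': array([0.23113427, 0.63359717, 0.24731723]), 'tool_rot': array([-7.98420689e-05,  1.73977053e-01,  9.84749283e-01, -9.09520088e-04]), 'grip_width': 1.0002004792614065}
side 55.926080764213154 253.32502807443575 192.24688871961712 [[ 0.89951897  0.26323411 -0.3486738   0.0950784 ]
 [-0.43686634  0.53527575 -0.72292992 -0.78573276]
 [-0.00366318  0.80261303  0.59648881  0.80807134]
 [ 0.          0.          0.          1.        ]] ['img', 'vfov', 'cx', 'cy', 'extrinsics']
top 56.41231744906376 254.78390867599114 191.3032907150291 [[ 5.33943954e-04  9.90236366e-01 -1.39397468e-01  3.46046187e-01]
 [-9.99892513e-01 -1.51375873e-03 -1.45832312e-02  7.10955073e-02]
 [-1.46518600e-02  1.39390271e-01  9.90129120e-01  1.17031481e+00]
 [ 0.00000000e+00  0.00000000e+00  0.00000000e+00  1.00000000e+00]] ['img', 'vfov', 'cx', 'cy', 'extrinsics']
```

View pics/side0.png

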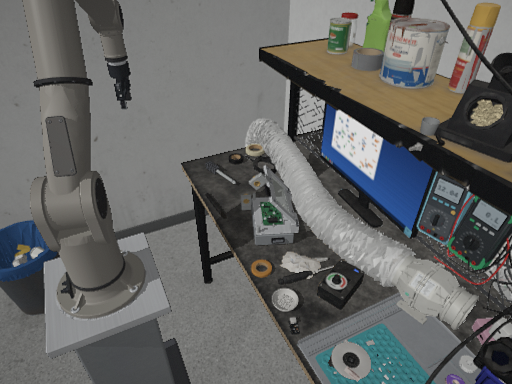

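View pics/top0.png

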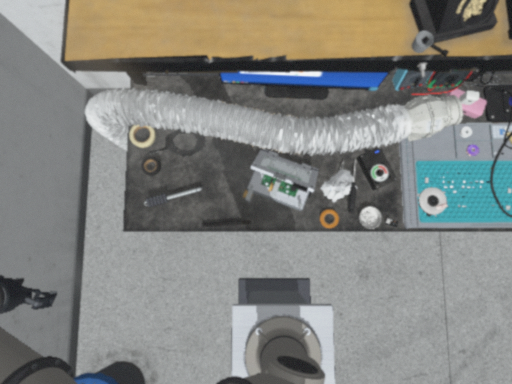

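```bash
python3 - <<'E'
import cv2
a=cv2.imread('pics/top0.png')[120:235,130:330];b=cv2.imread('pics/side0.png')[140:260,180:330]
cv2.imwrite('pics/t1.png',cv2.resize(a,None,fx=4,fy=4,interpolation=cv2.INTER_CUBIC))
cv2.imwrite('pics/s1.png',cv2.resize(b,None,fx=5,fy=5,interpolation=cv2.INTER_CUBIC))
E
```

```text
(no output)
```

View pics/t1.png

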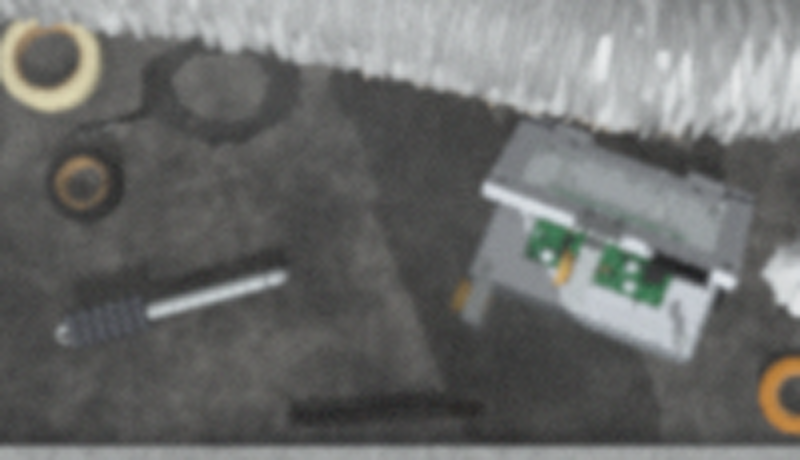

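View pics/s1.png

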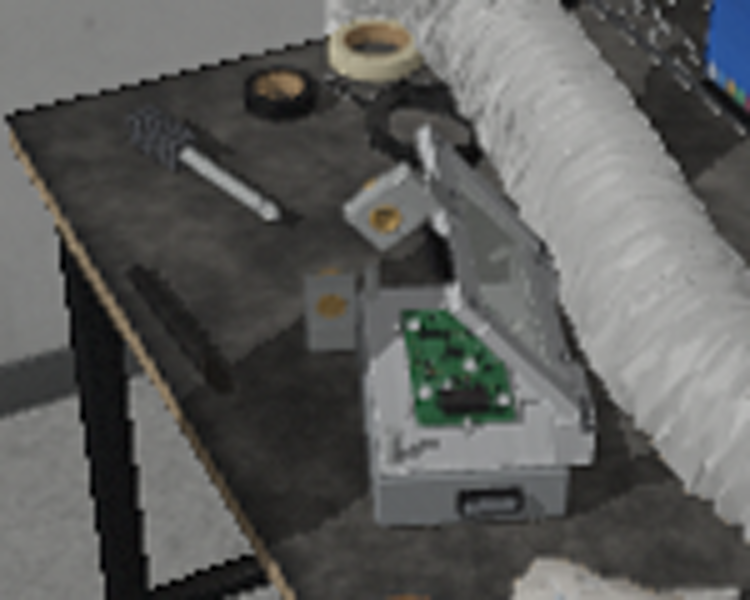

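```bash
cat > h.py <<'E'
import numpy as np
from cell import robot
from scipy.optimize import least_squares
from scipy.spatial.transform import Rotation as R
def cam(f):
    return dict(F=192/np.tan(np.radians(f['vfov']/2)),c=(f['cx'],f['cy']),E=np.array(f['extrinsics']))
def proj(c,P):
    p=(np.atleast_2d(P)-c['E'][:3,3])@c['E'][:3,:3]
    return np.c_[c['c'][0]+c['F']*p[:,0]/-p[:,2],c['c'][1]+c['F']*p[:,1]/p[:,2]]
def ray(c,u,z):
    d=c['E'][:3,:3]@np.array([(u[0]-c['c'][0])/c['F'],-(u[1]-c['c'][1])/c['F'],-1]);o=c['E'][:3,3]
    return o+d*(z-o[2])/d[2]
def lidpt(p,a):   # closed-lid fixture point -> opened by a
    q=np.array(p,float)-[.068,0,.079];c,s=np.cos(a),np.sin(a)
    return np.array([q[0]*c+q[2]*s,q[1],-q[0]*s+q[2]*c])+[.068,0,.079]
def fx(pose,p):
    x,y,t=pose[:3];return R.from_euler('z',t).apply(p)+[x,y,0]
E
cat > fit.py <<'E'
from h import *
T=cam(robot.grab_frame('top'));S=cam(robot.grab_frame('side'))
t=lambda u,v:((u+.5)/4-.5+130,(v+.5)/4-.5+120)
s=lambda u,v:((u+.5)/5-.5+180,(v+.5)/5-.5+140)
m=1e-3
obs=[(S,s(378,522),(-60,-95,0),0),(S,s(565,522),(60,-95,0),0),(S,s(332,305),(-77,71,52),0),(S,s(385,217),(-77,0,52),1),
(S,s(425,128),(-60,95,84),1),(S,s(450,300),(-60,-95,79),1),(T,t(485,188),(-60,95,79),1),(T,t(735,283),(-60,-95,79),1),(T,t(690,358),(-60,-95,20),0),(T,t(470,320),(-94,83,60),0)]
def res(p):
    r=[]
    for c,u,q,l in obs:
        q=np.array(q)*m;q=lidpt(q,p[3]) if l else q
        r+=list((proj(c,fx(p,q))-u)[0])
    return r
g=least_squares(res,[.62,.02,-.35,.9],loss='soft_l1')
print(g.x,np.round(np.reshape(res(g.x),(-1,2)),1).tolist())
for h,(a,b) in {'T':((T,t),((152,310),(286,275))),'S':((S,s),((185,153),(275,215)))}.items():
    A=ray(a[0],a[1](*b[0]),.013);B=ray(a[0],a[1](*b[1]),.013);d=B-A
    print(h,A,B,np.linalg.norm(d),np.degrees(np.arctan2(d[1],d[0])))
p=g.x
for n,q,l in(('hinge',(68,0,79),0),('front',(-48,0,84),1),('fronttop',(-60,0,84),1),('frontclosed',(-48,0,84),0),('bbush',(-77,95,52),0),('lbush',(-77,24,52),0)):
    q=np.array(q)*m;print(n,fx(p,lidpt(q,p[3]) if l else q).round(4))
s0=robot.state();print(proj(T,s0['tool_pos']),proj(S,s0['tool_pos']),R.from_quat(np.roll(s0['tool_rot'],-1)).as_matrix().round(3))
E
python3 fit.py
```

```text
[ 0.53800349  0.00397052 -0.36671724  0.8599693 ] [[-0.4, 2.4], [0.3, 0.0], [-0.5, 0.3], [-0.4, 0.8], [-0.2, -0.8], [0.8, 1.6], [-0.5, -0.3], [0.3, -0.4], [-0.3, 0.6], [-1.2, -1.2]]
T [0.49019589 0.37311664 0.013     ] [0.51893804 0.26395824 0.013     ] 0.11287899613592509 -75.24846103349526
S [0.49230014 0.37656087 0.013     ] [0.52259397 0.26510441 0.013     ] 0.1155000409349607 -74.79436011530393
hinge [ 0.6015 -0.0204  0.079 ]
front [0.5344 0.0054 0.1702]
fronttop [0.5271 0.0082 0.1793]
frontclosed [0.4932 0.0212 0.084 ]
bbush [0.5002 0.1203 0.052 ]
lbush [0.4747 0.054  0.052 ]
[[ 37.7244963  287.41097747]] [[126.01408344 103.39789371]] [[-0.939  0.343 -0.   ]
 [ 0.343  0.939 -0.001]
 [-0.    -0.001 -1.   ]]
```

```bash
cat > path.py <<'E'
from h import *
P=[.538,.004,-.3667]
prev=robot.state()['tool_pos']
for a in [.86,.75,.6,.45,.3,.15,0,-.02]:
    q=lidpt([-.048,.048,.084],a)+[.011*(min(1,max(a,0)/.3)),0,.017]
    w=fx(P,q);print(a,w.round(4),'units',((w-prev)/.03).round(2));prev=w
E
python3 path.py
```

```text
0.86 [0.5618 0.0463 0.1872] units [ 11.02 -19.58  -2.02]
0.75 [0.5529 0.0497 0.1787] units [-0.3   0.11 -0.28]
0.6 [0.5422 0.0538 0.1656] units [-0.36  0.14 -0.44]
0.45 [0.5335 0.0572 0.151 ] units [-0.29  0.11 -0.49]
0.3 [0.5269 0.0597 0.1351] units [-0.22  0.08 -0.53]
0.15 [0.5174 0.0633 0.1183] units [-0.31  0.12 -0.56]
0 [0.5104 0.066  0.101 ] units [-0.23  0.09 -0.58]
-0.02 [0.5103 0.066  0.0987] units [-0.    0.   -0.08]
```

```bash
for i in 1 2 3 4; do python3 -m pendant '[[[0.55,-0.98,0,0,0,0,1],[0.55,-0.98,0,0,0,0,1],[0.55,-0.98,0,0,0,0,1],[0.55,-0.98,0,0,0,0,1],[0.55,-0.98,0,0,0,0,1]]]' 40 ; done | tail -3; python3 -m pendant '[[[0,0,-0.3,0,0,0,1],[0,0,-0.3,0,0,0,1],[0,0,0,0,0,0,1],[0,0,0,0,0,0,1],[0,0,0,0,0,0,1]]]'; python3 - <<'E'
from cell import robot
import cv2,numpy as np
a=robot.grab_frame('top')['img'][120:235,210:330,::-1];b=robot.grab_frame('side')['img'][150:250,220:320,::-1]
z=lambda i,f:cv2.resize(i,(400,400),interpolation=cv2.INTER_CUBIC)
cv2.imwrite('pics/c2.png',np.hstack([z(a,4),z(b,4)]))
E
```

```text
wrist_force: [-0.1, 0.1, -0.3]
grip_width: 0.003
grasp_force: 0.0
clock: 2.28
tool_pos: [0.5608, 0.0477, 0.2302]
tool_rot: [-0.0, 0.173, 0.985, 0.0]
wrist_force: [-1.1, 0.9, -0.1]
grip_width: -0.0
grasp_force: 0.0
```

View pics/c2.png

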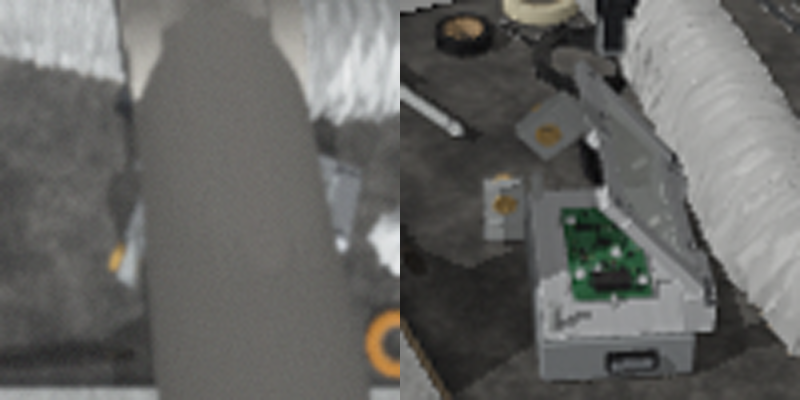

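```bash
python3 -m pendant '[[[0,0,-0.3,0,0,0,1],[0,0,-0.3,0,0,0,1],[0,0,-0.3,0,0,0,1],[0,0,-0.1,0,0,0,1],[0,0,0,0,0,0,1]]]'; for i in 1 2; do python3 -m pendant '[[[0,0,-0.07,0,0,0,1],[0,0,-0.07,0,0,0,1],[0,0,-0.07,0,0,0,1],[0,0,-0.07,0,0,0,1],[0,0,-0.07,0,0,0,1]]]'; done
```

```text
clock: 2.8
tool_pos: [0.5604, 0.046, 0.1987]
tool_rot: [-0.001, 0.174, 0.985, -0.001]
wrist_force: [-0.3, 0.5, -0.5]
grip_width: 0.003
grasp_force: 0.0
clock: 3.22
tool_pos: [0.5614, 0.0462, 0.1898]
tool_rot: [0.0, 0.174, 0.985, 0.0]
wrist_force: [0.1, 0.5, -0.2]
grip_width: -0.001
grasp_force: 0.0
clock: 3.63
tool_pos: [0.5618, 0.0462, 0.1795]
tool_rot: [0.001, 0.174, 0.985, 0.0]
wrist_force: [0.7, -0.5, 2.6]
grip_width: 0.003
grasp_force: 1.1
```

```bash
python3 -m pendant '[[[-0.08,0.03,-0.07,0,0,0,1],[-0.08,0.03,-0.07,0,0,0,1],[-0.08,0.03,-0.07,0,0,0,1],[-0.08,0.03,-0.07,0,0,0,1],[-0.08,0.03,-0.07,0,0,0,1]]]'|grep -E 'pos|force'; python3 -m pendant '[[[-0.06,0.022,-0.08,0,0,0,1],[-0.06,0.022,-0.08,0,0,0,1],[-0.06,0.022,-0.08,0,0,0,1],[-0.06,0.022,-0.08,0,0,0,1],[-0.06,0.022,-0.08,0,0,0,1]]]'|grep -E 'pos|force'
```

```text
tool_pos: [0.5491, 0.0506, 0.1686]
wrist_force: [2.5, -0.2, 0.5]
grasp_force: 1.0
tool_pos: [0.5402, 0.054, 0.1566]
wrist_force: [1.9, -0.6, -0.3]
grasp_force: 0.9
```

```bash
python3 -m pendant '[[[-0.05,0.02,-0.085,0,0,0,1],[-0.05,0.02,-0.085,0,0,0,1],[-0.05,0.02,-0.085,0,0,0,1],[-0.05,0.02,-0.085,0,0,0,1],[-0.05,0.02,-0.085,0,0,0,1]]]'|grep -E 'pos|force'; python3 -m pendant '[[[-0.05,0.02,-0.09,0,0,0,1],[-0.05,0.02,-0.09,0,0,0,1],[-0.05,0.02,-0.09,0,0,0,1],[-0.05,0.02,-0.09,0,0,0,1],[-0.05,0.02,-0.09,0,0,0,1]]]'|grep -E 'pos|force';  python3 -m pendant '[[[-0.045,0.017,-0.09,0,0,0,1],[-0.045,0.017,-0.09,0,0,0,1],[-0.045,0.017,-0.09,0,0,0,1],[-0.045,0.017,-0.09,0,0,0,1],[-0.045,0.017,-0.09,0,0,0,1]]]'|grep -E 'pos|force'
```

```text
tool_pos: [0.5326, 0.0569, 0.1438]
wrist_force: [1.1, -0.9, 1.8]
grasp_force: 0.8
tool_pos: [0.5251, 0.06, 0.1303]
wrist_force: [0.7, -0.7, 0.7]
grasp_force: 0.7
tool_pos: [0.5184, 0.0626, 0.1168]
wrist_force: [1.5, -0.1, 0.5]
grasp_force: 0.7
```

```bash
python3 -m pendant '[[[-0.04,0.015,-0.07,0,0,0,1],[-0.04,0.015,-0.07,0,0,0,1],[-0.04,0.015,-0.07,0,0,0,1],[-0.04,0.015,-0.07,0,0,0,1],[-0.02,0.01,-0.07,0,0,0,1]]]'|grep -E 'pos|force';  for i in 1 2 ; do python3 -m pendant '[[[0,0,-0.05,0,0,0,1],[0,0,-0.05,0,0,0,1],[0,0,-0.05,0,0,0,1],[0,0,-0.05,0,0,0,1],[0,0,-0.03,0,0,0,1]]]'|grep -E 'pos|force'; done
```

```text
tool_pos: [0.5129, 0.0647, 0.1063]
wrist_force: [1.7, -0.4, 1.7]
grasp_force: 0.6
tool_pos: [0.5127, 0.0648, 0.1008]
wrist_force: [-10.2, -0.4, 30.8]
grasp_force: 15.3
tool_pos: [0.513, 0.0648, 0.1001]
wrist_force: [-34.4, -2.9, 105.0]
grasp_force: 52.7
```

```bash
python3 -m pendant '[[[0,0,0.3,0,0,0,1],[0,0,0.6,0,0,0,1],[0,0,1,0,0,0,1],[0,0.5,1,0,0,0,0.5],[0,1,1,0,0,0,0]]]'; for i in 1 2; do python3 -m pendant '[[[0,1,0,0,0,0,0],[0,1,0,0,0,0,0],[0,1,0,0,0,0,0],[0,1,0,0,0,0,0],[0,0.6,0,0,0,0,0]]]'|grep pos; done; python3 - <<'E'
from cell import robot
import cv2,numpy as np
a=robot.grab_frame('top')['img'][120:235,130:330,::-1];b=robot.grab_frame('side')['img'][140:260,200:320,::-1]
cv2.imwrite('pics/t3.png',a);cv2.imwrite('pics/s3.png',b)
cv2.imwrite('pics/c3.png',np.vstack([cv2.resize(b[30:],(640,480),interpolation=cv2.INTER_CUBIC)]))
E
```

```text
clock: 7.38
tool_pos: [0.5129, 0.1053, 0.2104]
tool_rot: [-0.0, 0.177, 0.984, -0.001]
wrist_force: [1.2, 1.0, -0.7]
grip_width: 0.275
grasp_force: 0.0
tool_pos: [0.5123, 0.2509, 0.209]
tool_pos: [0.5119, 0.3889, 0.2087]
```

View pics/c3.png

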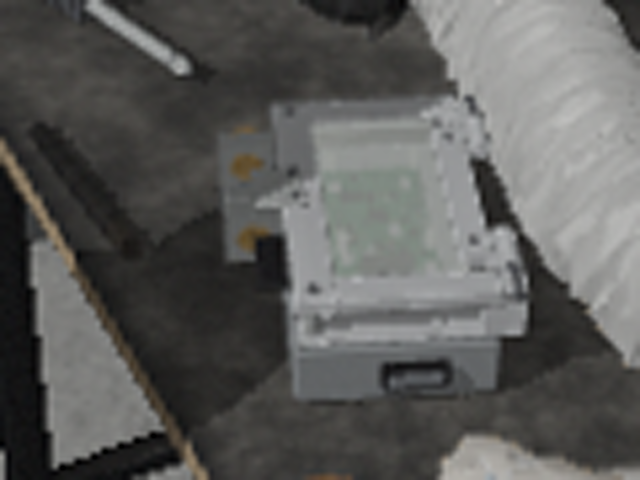

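```bash
cat > fit2.py <<'E'
from h import *
T=cam(robot.grab_frame('top'));S=cam(robot.grab_frame('side'));k=640/120
s=lambda u,v:((u+.5)/k-.5+200,(v+.5)/k-.5+170)
obs=[((297,402),(-60,-95,0)),((497,400),(60,-95,0)),((248,163),(-77,71,52)),((252,239),(-77,0,52)),((289,306),(-60,-95,84)),((275,103),(-60,95,50)),((222,262),(-94,0,36)),((220,135),(-94,71,69))]
def res(p):return np.concatenate([(proj(S,fx(p,np.array(q)*1e-3))-s(*u))[0] for u,q in obs])
p0=[.538,.004,-.3667];print(np.round(res(p0).reshape(-1,2),1).tolist())
g=least_squares(res,p0,loss='soft_l1');print(g.x,np.round(g.fun.reshape(-1,2),1).tolist())
E
python3 fit2.py; python3 -c "
import cv2
a=cv2.imread('pics/t3.png');cv2.imwrite('pics/t3b.png',cv2.resize(a,None,fx=4,fy=4,interpolation=cv2.INTER_CUBIC))"
```

```text
[[-0.5, 1.5], [0.1, -0.6], [-0.6, 0.8], [0.1, -0.0], [1.0, -0.6], [-1.2, 7.9], [0.6, -0.3], [-0.5, 2.3]]
[ 0.53894867  0.00468335 -0.39122984] [[-1.1, 0.9], [-0.4, -0.5], [0.0, 0.2], [0.3, -0.6], [0.4, -1.2], [-0.4, 7.5], [0.8, -1.0], [0.2, 1.7]]
```

View pics/t3b.png

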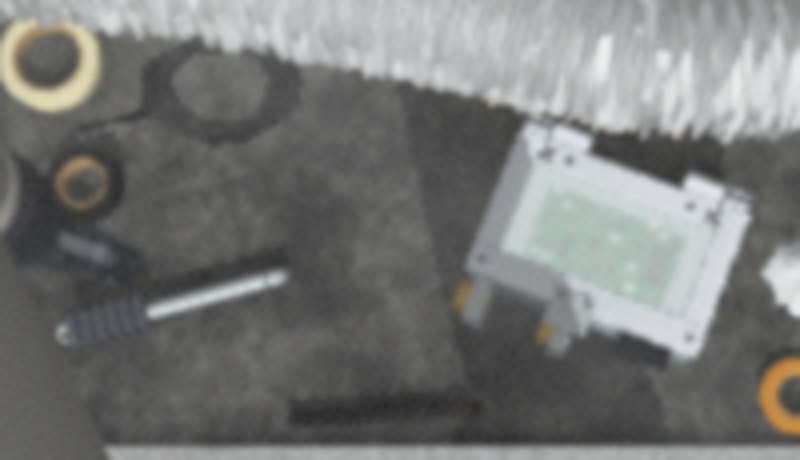

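```bash
cat >> fit2.py <<'E'
t=lambda u,v:((u+.5)/4-.5+130,(v+.5)/4-.5+120)
del obs[5]
ob2=[((470,278),(-60,95,84)),((695,358),(-60,-95,84)),((462,298),(-77,93,64)),((545,334),(-77,22,64)),((750,207),(60,-95,84))]
def res2(p):return np.concatenate([res(p)]+[(proj(T,fx(p,np.array(q)*1e-3))-t(*u))[0] for u,q in ob2])
g=least_squares(res2,p0,loss='soft_l1');print('both',g.x,np.round(g.fun.reshape(-1,2),1).tolist())
print('sigma',np.sqrt(np.diag(np.linalg.inv(g.jac.T@g.jac))))
r=lambda p:res2(p)[14:]
g=least_squares(r,p0,loss='soft_l1');print('top',g.x,np.round(g.fun.reshape(-1,2),1).tolist())
E
python3 fit2.py
```

```text
[[-0.5, 1.5], [0.1, -0.6], [-0.6, 0.8], [0.1, -0.0], [1.0, -0.6], [-1.2, 7.9], [0.6, -0.3], [-0.5, 2.3]]
[ 0.53894867  0.00468335 -0.39122984] [[-1.1, 0.9], [-0.4, -0.5], [0.0, 0.2], [0.3, -0.6], [0.4, -1.2], [-0.4, 7.5], [0.8, -1.0], [0.2, 1.7]]
both [ 0.53580606  0.00446143 -0.35770566] [[-0.9, 1.7], [-0.3, -0.6], [-1.4, 1.0], [-0.5, 0.2], [0.6, -0.4], [-0.0, -0.0], [-1.3, 2.6], [-1.2, -2.3], [1.0, -0.7], [-0.3, -1.0], [0.3, -2.1], [0.2, 0.6]]
sigma [0.00146987 0.00152043 0.01636049]
top [ 0.53262877  0.00517473 -0.33673349] [[-1.3, -0.5], [1.4, -0.2], [-0.3, 0.7], [0.5, -0.8], [-0.2, 0.9]]
```

```bash
for i in 1 2; do python3 -m pendant '[[[-0.09,0.05,-0.36,0,0,-0.92,0],[-0.09,0.05,-0.36,0,0,-0.92,0],[-0.09,0.05,-0.36,0,0,-0.92,0],[-0.09,0.05,-0.36,0,0,-0.92,0],[-0.1,0.05,-0.36,0,0,-0.92,0]]]'; done; python3 -m pendant '[[[0,0,0,0,0,0,0],[0,0,0,0,0,0,0],[0,0,0,0,0,0,0],[0,0,0,0,0,0,0],[0,0,0,0,0,0,0]]]'; python3 - <<'E'
from h import *
import cv2
s=robot.state();print(R.from_quat(np.roll(s['tool_rot'],-1)).as_matrix().round(3))
f=robot.grab_frame('side');i=f['img'][140:220,180:280,::-1];T=cam(robot.grab_frame('top'));S=cam(f)
cv2.imwrite('pics/c4.png',cv2.resize(i,None,fx=7,fy=7,interpolation=cv2.INTER_CUBIC))
t=lambda u,v:((u+.5)/4-.5+130,(v+.5)/4-.5+120)
for u in((57,336),(104,322),(150,310)):print(ray(T,t(*u),.016))
k=lambda q:((proj(S,q)[0]-[180,140]+.5)*7).round()
for q in(s['tool_pos'],s['tool_pos']-[0,0,.08],[.484,.404,.026],[.492,.375,.013],[.5215,.262,.013]):print(k(q))
E
```

```text
clock: 8.93
tool_pos: [0.5, 0.3907, 0.1551]
tool_rot: [0.0, 0.407, 0.913, -0.0]
wrist_force: [0.3, -0.4, 0.1]
grip_width: 0.999
grasp_force: 0.0
clock: 9.35
tool_pos: [0.4862, 0.3984, 0.1011]
tool_rot: [0.0, 0.613, 0.79, 0.0]
wrist_force: [-0.0, 0.4, 0.2]
grip_width: 1.006
grasp_force: 0.0
clock: 9.77
tool_pos: [0.4864, 0.3999, 0.1021]
tool_rot: [0.0, 0.61, 0.792, 0.001]
wrist_force: [0.2, -0.3, -0.8]
grip_width: 0.998
grasp_force: 0.0
[[-0.255  0.967  0.001]
 [ 0.967  0.255  0.001]
 [ 0.001  0.001 -1.   ]]
[0.46859879 0.44920771 0.016     ]
[0.48002243 0.41124223 0.016     ]
[0.48982433 0.37397028 0.016     ]
[224.  63.]
[234. 184.]
[228. 176.]
[260. 216.]
[386. 305.]
```

View pics/c4.png

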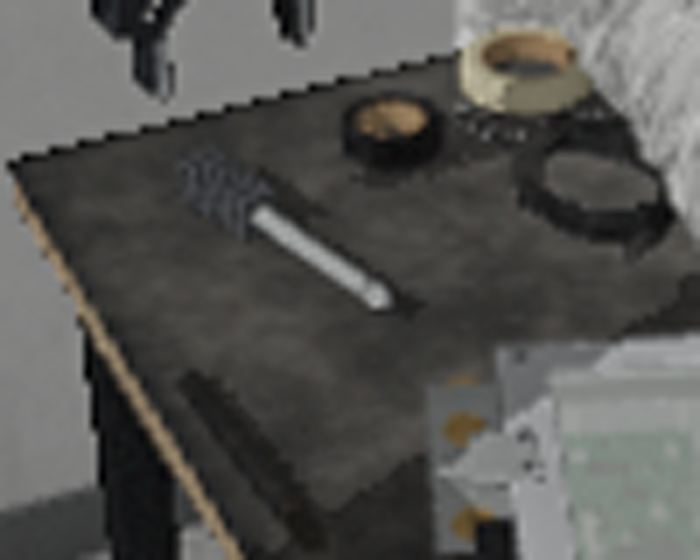

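```bash
python3 -m pendant '[[[-0.1,0.17,-0.5,0,0,0,0],[0,0,-0.6,0,0,0,0],[0,0,-0.6,0,0,0,0],[0,0,-0.6,0,0,0,0],[0,0,-0.35,0,0,0,0]]]' 60|grep -E 'pos|force'; for i in 1 2; do python3 -m pendant '[[[0,0,0,0,0,0,0.4],[0,0,0,0,0,0,0.8],[0,0,0,0,0,0,1],[0,0,0,0,0,0,1],[0,0,0,0,0,0,1]]]' 60; done
```

```text
tool_pos: [0.4819, 0.4047, 0.0201]
wrist_force: [-0.3, 0.3, 0.3]
grasp_force: 0.0
clock: 10.7
tool_pos: [0.483, 0.4056, 0.0228]
tool_rot: [0.0, 0.61, 0.792, 0.001]
wrist_force: [1.2, 0.1, 13.2]
grip_width: 0.305
grasp_force: 11.6
clock: 11.12
tool_pos: [0.483, 0.4055, 0.0225]
tool_rot: [0.0, 0.61, 0.792, 0.001]
wrist_force: [-0.7, -0.1, 5.3]
grip_width: 0.289
grasp_force: 60.1
```

```bash
python3 -m pendant '[[[0,0,0,0,0,0,1],[0,0,0.3,0,0,0,1],[0,0,0.9,0,0,0,1],[0,0,1,0,0,0,1],[0,0,1,0,0,0,1]]]' 100|grep -E 'pos|force|width'; for i in 1 2; do python3 -m pendant '[[[0.25,-0.413,0,0,0,-0.59,1],[0.25,-0.413,0,0,0,-0.59,1],[0.25,-0.413,0,0,0,-0.59,1],[0.25,-0.413,0,0,0,-0.59,1],[0.25,-0.413,0,0,0,-0.59,1]]]'|grep -E 'pos|force|width'; done;  python3 -m pendant '[[[0,0,-0.5,0,0,0,1],[0,0,-0.5,0,0,0,1],[0,0,-0.5,0,0,0,1],[0,0,-0.1,0,0,0,1],[0,0,0,0,0,0,1]]]'; python3 - <<'E'
from h import *
import cv2
s=robot.state();print(s['tool_pos'],R.from_quat(np.roll(s['tool_rot'],-1)).as_matrix().round(3))
a=robot.grab_frame('side')['img'][150:225,200:300,::-1];b=robot.grab_frame('top')['img'][150:225,200:300,::-1]
cv2.imwrite('pics/c5.png',np.vstack([cv2.resize(i,(400*1,300),interpolation=cv2.INTER_CUBIC) for i in(a,b)]))
E
```

```text
tool_pos: [0.4814, 0.4041, 0.1178]
wrist_force: [1.0, 1.0, -4.4]
grip_width: 0.283
grasp_force: 98.8
tool_pos: [0.5194, 0.3422, 0.1174]
wrist_force: [-0.3, 0.1, -4.7]
grip_width: 0.281
grasp_force: 99.1
tool_pos: [0.5569, 0.2804, 0.1172]
wrist_force: [-0.6, -0.8, -4.4]
grip_width: 0.281
grasp_force: 99.1
clock: 12.78
tool_pos: [0.5561, 0.2807, 0.0684]
tool_rot: [-0.0, 0.822, 0.569, -0.002]
wrist_force: [-0.3, 0.0, -3.8]
grip_width: 0.276
grasp_force: 98.9
[0.55607979 0.28073831 0.06837576] [[ 0.352  0.936 -0.003]
 [ 0.936 -0.352 -0.002]
 [-0.003 -0.002 -1.   ]]
```

View pics/c5.png

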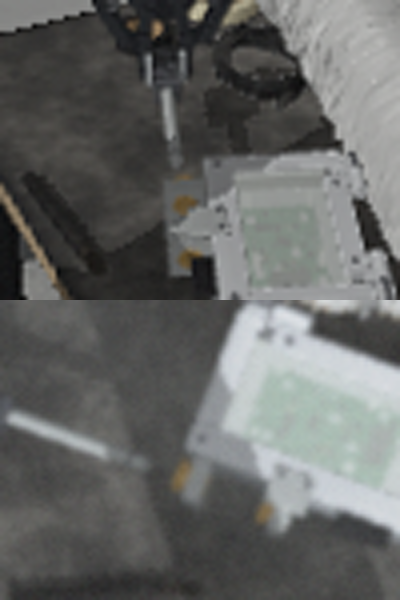

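```bash
python3 -m pendant '[[[0.06,-0.02,-0.1,0,0,-0.12,1],[0.06,-0.02,-0.1,0,0,-0.13,1],[0,0,-0.03,0,0,0,1],[0,0,0,0,0,0,1],[0,0,0,0,0,0,1]]]'|grep -E 'pos|force'; for i in 1 2; do python3 -m pendant '[[[-0.038,-0.093,0,0,0,0,1],[-0.038,-0.093,0,0,0,0,1],[-0.038,-0.093,0,0,0,0,1],[-0.038,-0.093,0,0,0,0,1],[-0.038,-0.093,0,0,0,0,1]]]'|grep -E 'pos|wrist'; done; python3 - <<'E'
from h import *
import cv2
print(robot.state()['wrist_torque'])
a=robot.grab_frame('side')['img'][160:235,200:300,::-1];b=robot.grab_frame('top')['img'][150:225,200:300,::-1]
cv2.imwrite('pics/c6.png',np.hstack([cv2.resize(i,(400*1,300),interpolation=cv2.INTER_CUBIC) for i in(a,b)]))
E
```

```text
tool_pos: [0.5612, 0.28, 0.0629]
wrist_force: [0.1, -0.3, -3.9]
grasp_force: 99.0
tool_pos: [0.5553, 0.2656, 0.0629]
wrist_force: [-0.2, 0.5, -4.6]
tool_pos: [0.5497, 0.2519, 0.0628]
wrist_force: [0.3, -0.3, -5.0]
[0.11573502 0.00027103 0.00102035]
```

View pics/c6.png

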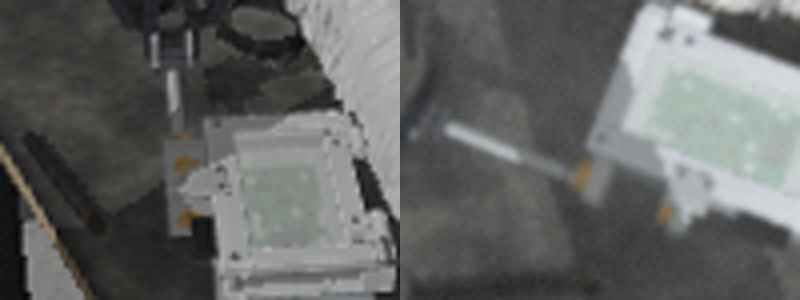

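```bash
python3 -m pendant '[[[-0.008,-0.105,0,0,0,0,1],[-0.038,-0.093,0,0,0,0,1],[-0.038,-0.093,0,0,0,0,1],[-0.03,-0.074,0,0,0,0,1],[0,0,0,0,0,0,1]]]'|grep -E 'pos|wrist'; python3 -m pendant '[[[-0.025,-0.062,0,0,0,0,1],[-0.025,-0.062,0,0,0,0,1],[-0.025,-0.062,0,0,0,0,1],[-0.025,-0.062,0,0,0,0,1],[0,0,0,0,0,0,1]]]'|grep -E 'pos|wrist'; python3 -c "
from cell import robot;print(robot.state()['wrist_torque'])"
```

```text
tool_pos: [0.5469, 0.2406, 0.0631]
wrist_force: [3.6, -0.7, -5.4]
tool_pos: [0.5437, 0.2333, 0.063]
wrist_force: [4.6, 0.2, -5.0]
[ 0.17997658 -0.93101151  0.50437891]
```

```bash
python3 -m pendant '[[[0.046,-0.019,0,0,0,0,1],[0,0,0,0,0,0,1],[-0.025,-0.062,0,0,0,0,1],[-0.025,-0.062,0,0,0,0,1],[0,0,0,0,0,0,1]]]'|grep -E 'pos|wrist'; python3 -m pendant '[[[-0.025,-0.062,0,0,0,0,1],[-0.025,-0.062,0,0,0,0,1],[-0.025,-0.062,0,0,0,0,1],[-0.025,-0.062,0,0,0,0,1],[0,0,0,0,0,0,1]]]'|grep -E 'pos|wrist'; python3 -c "
from cell import robot;print(robot.state()['wrist_torque'])"
```

```text
tool_pos: [0.5426, 0.2287, 0.0626]
wrist_force: [0.8, -0.2, -5.8]
tool_pos: [0.5398, 0.2213, 0.0628]
wrist_force: [0.7, -0.7, -4.3]
[ 0.01915291 -0.16584489  0.07378327]
```

```bash
for i in 1 2 3; do python3 -m pendant '[[[-0.031,-0.077,0,0,0,0,1],[-0.031,-0.077,0,0,0,0,1],[-0.031,-0.077,0,0,0,0,1],[-0.031,-0.077,0,0,0,0,1],[0,0,0,0,0,0,1]]]'|grep -E 'pos|wrist';python3 -c "
from cell import robot;print(robot.state()['wrist_torque'].round(2))"; done
```

```text
tool_pos: [0.5362, 0.2119, 0.0628]
wrist_force: [-0.5, -0.3, -5.2]
[ 0.05 -0.07 -0.01]
tool_pos: [0.5325, 0.2027, 0.0628]
wrist_force: [-0.3, -0.4, -5.0]
[ 0.   -0.11  0.  ]
tool_pos: [0.5289, 0.1935, 0.0628]
wrist_force: [0.0, -1.2, -4.2]
[-0.01 -0.11  0.05]
```

```bash
for i in 1 2; do python3 -m pendant '[[[-0.025,-0.062,0,0,0,0,1],[-0.025,-0.062,0,0,0,0,1],[-0.025,-0.062,0,0,0,0,1],[-0.025,-0.062,0,0,0,0,1],[0,0,0,0,0,0,1]]]'|grep -E 'pos|wrist';python3 -c "
from cell import robot;print(robot.state()['wrist_torque'].round(2))"; done
```

```text
tool_pos: [0.5259, 0.1863, 0.0628]
wrist_force: [0.7, -0.2, -3.9]
[ 0.   -0.14  0.02]
tool_pos: [0.5229, 0.1788, 0.0628]
wrist_force: [-0.0, -1.3, -4.6]
[ 0.04 -0.1   0.09]
```

```bash
for i in 1 2 3; do python3 -m pendant '[[[-0.025,-0.062,0,0,0,0,1],[-0.025,-0.062,0,0,0,0,1],[-0.025,-0.062,0,0,0,0,1],[-0.025,-0.062,0,0,0,0,1],[0,0,0,0,0,0,1]]]'|grep -E 'pos|wrist';python3 -c "
from cell import robot;print(robot.state()['wrist_torque'].round(2))"; done
```

```text
tool_pos: [0.5201, 0.1714, 0.0629]
wrist_force: [0.5, -0.7, -4.5]
[ 0.02 -0.29  0.15]
tool_pos: [0.517, 0.164, 0.0629]
wrist_force: [0.6, -1.2, -5.7]
[ 0.02 -0.33  0.14]
tool_pos: [0.514, 0.1566, 0.0628]
wrist_force: [1.4, -1.0, -6.5]
[-0.02 -0.48  0.24]
```

```bash
for i in 1 2; do python3 -m pendant '[[[-0.008,-0.036,0,0,0,0,1],[-0.013,-0.031,0,0,0,0,1],[-0.013,-0.031,0,0,0,0,1],[0,0,0,0,0,0,1],[0,0,0,0,0,0,1]]]'|grep -E 'pos|wrist'; done
```

```text
tool_pos: [0.5129, 0.154, 0.0628]
wrist_force: [1.4, -0.9, -5.8]
tool_pos: [0.5118, 0.1509, 0.0628]
wrist_force: [1.7, -0.2, -5.4]
```

```bash
for i in 1 2; do python3 -m pendant '[[[-0.013,-0.031,0,0,0,0,1],[-0.013,-0.031,0,0,0,0,1],[0,0,0,0,0,0,1],[0,0,0,0,0,0,1],[0,0,0,0,0,0,1]]]'|grep -E 'pos|wrist'; done
```

```text
tool_pos: [0.5111, 0.1492, 0.0628]
wrist_force: [1.0, -0.1, -5.5]
tool_pos: [0.511, 0.149, 0.0629]
wrist_force: [2.7, 4.0, -7.7]
```

```bash
python3 -m pendant '[[[-0.013,-0.031,0,0,0,0,1],[0,0,0,0,0,0,1],[0,0,0,0,0,0,1],[0,0,0,0,0,0,1],[0,0,0,0,0,0,1]]]'; python3 - <<'E'
from h import *
import cv2
s=robot.state();print(s['wrist_torque'],R.from_quat(np.roll(s['tool_rot'],-1)).as_matrix().round(3))
a=robot.grab_frame('side')['img'][150:240,190:310,::-1];b=robot.grab_frame('top')['img'][135:225,220:340,::-1]
cv2.imwrite('pics/c7.png',np.hstack([cv2.resize(i,(400*1,300),interpolation=cv2.INTER_CUBIC) for i in(a,b)]))
E
```

```text
clock: 21.32
tool_pos: [0.511, 0.149, 0.0631]
tool_rot: [-0.0, 0.829, 0.559, 0.002]
wrist_force: [3.3, 6.0, -8.3]
grip_width: 0.278
grasp_force: 98.6
[ 1.5502097  -0.7556777   0.07429024] [[ 0.375  0.927  0.002]
 [ 0.927 -0.375  0.003]
 [ 0.003  0.001 -1.   ]]
```

View pics/c7.png

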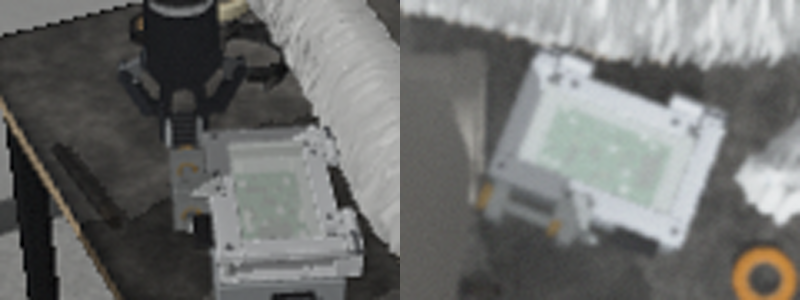

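```bash
python3 -m pendant '[[[-0.01,-0.025,0,0,0,0,1],[0,0,0,0,0,0,1],[0,0,0,0,0,0,1],[0,0,0,0,0,0,1],[0,0,0,0,0,0,1]]]'; python3 -c "
from cell import robot;print(robot.job_done())"
```

```text
clock: 21.83
tool_pos: [0.511, 0.149, 0.0631]
tool_rot: [-0.001, 0.829, 0.559, 0.002]
wrist_force: [4.1, 8.1, -10.2]
grip_width: 0.285
grasp_force: 98.6
the job is handed in; nothing more can be done
None
```

The lid is fully closed and the pin is threaded through both bushes with its shoulder against the base bush, still gripped at about 99 N; I handed the job in at 21.8 s, but at the end of the lid's closing travel I pressed down too far and the wrist force reached at least 105 N (limit 120 N), so that last part was not gentle.

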